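Fit the second return spring of a drum brake

TASK

Fit the missing upper return spring to the drum brake: bring the loose long spring over, drop the bent leg of its hook end down through the spring hole in the web of the one shoe, and let it go so that it stays hung there. Then take it again by the coil near its eye, stretch it to the headed pin on the other shoe's web and slip the eye down over the pin's head, so that the spring pulls the swung-out shoe home. Leave it so, let go, and do not push the other loose parts about.

Things in the scene. Friction and masses are not known exactly. Their poses are not given: they have to be found in the camera images.
- spring: the long loose return spring, bright steel, 203 mm, about 80 g: close coil 67 mm long, 18 mm across, a straight shank at each end, one ending in a hook, the other in a closed eye. Origin on the coil's axis at mid length; x from hook to eye, z up. Coil at x = -33 to +33 mm. At the start it lies on leg tip and coil, its x axis dipping 0.072 rad to the eye. It stretches but does not bend
- spring_hook_tip (a point): lower end of the hook's leg, at x = -92, z = -18 mm in the spring's frame. The leg is a 3.6 mm wire bent down from the shank at x = -94 mm (the shank lies on the coil's axis), leaning 2 mm towards the coil at its tip. With the shank lying on the web the coil's axis is 1.8 mm above the web's top and the tip 16 mm below it
- spring_hook_coil (a point): middle of the 22 mm of dead coil at the hook end, on the coil's axis (x = -22 mm): the place to grip the hook end, 18 mm wide; axes as the spring's
- spring_eye (a point): centre of the eye, a flat level ring of 3.6 mm wire, 20 mm clear inside, 27 mm outside; on the coil's axis, 71.3 mm beyond spring_eye_coil (x = +93.5 mm unstretched); axes as the spring's
- spring_eye_coil (a point): middle of the 22 mm of dead coil at the eye end, on the coil's axis (x = +22 mm plus the stretch): the place to grip the eye end, 18 mm wide; it moves with the eye; axes as the spring's
- spring_end (a joint): stretch of the spring in m, 0 as it lies: 3.5 N begin to open it, each mm takes 0.35 N more, at most 70 mm; about 10 mm when fitted
- brake: drum brake lying face up, fixed: black plate 330 mm across, 15 mm high, two grey curved shoes. Origin under its centre, x to the wheel cylinder, z up. Spring hole in the shoe at -y, headed pin on the shoe at +y. Shoe webs: flat, 5 mm thick, 92 to 141 mm off the centre, tops 39 mm above the bench; rims round them 54 mm high. Between the webs the plate is bare for x = 0 to 85 mm
- shoe_hole (a point): centre of the 10 mm spring hole in the -y shoe's web, at the web's top face (39 mm above the bench; web 5 mm thick, 19 mm free below). Swings with the shoe; when home it is at x = 40, y = -103 mm in the brake's frame, 206 mm from the pin. The fitted spring runs straight from hole to pin, parallel to the brake's y, its shanks on the webs and its coil between them
- spring_pin (a point): centre of the top of the upright steel pin on the +y shoe's web, at x = 40, y = 103 mm in the brake's frame, 48 mm above the bench (9 mm above the web): head 11 mm across with bevelled top, neck 9 mm. The eye (3.6 mm thick) comes to lie on the web, round the neck
- shoe (a joint): swing of the -y shoe about its lower end (x = -115, y = -15 mm in the brake's frame), rad: 0 home against the wheel cylinder, outwards to 0.12; starts at 0.015 to 0.05 and stays where it is left; a pull of about 2 N along the spring swings it in
- bearing: loose ball bearing, 52 mm across, 15 mm high; to be left alone; origin under its centre
- hub_nut: loose hexagon nut, 38 mm across, 18 mm high, lying inside on the backing plate; to be left alone
- socket: loose wrench socket standing up, 28 mm across, 38 mm high; to be left alone
- short_spring: loose short spring, 30 mm of coil 18 mm across with two small hooks; to be left alone
- screwdriver: black screwdriver, 220 mm long, lying on the robot's left; to be left alone
- spray_can: grey spray can, 60 mm across, 190 mm high, far on the robot's right; to be left alone
Not all that is in view belongs to the job. What is shaped like the spring but red is not meant.

How it is judged:
On the way, in this order (a step that is already met when the one before it is completed fails the run):
1. the hook's leg hangs through the spring hole of the shoe and the robot has let go of the spring (horizontal distance between spring_hook_tip and shoe_hole below 0.009 m and z of spring_hook_tip in the frame of shoe_hole below -0.007 m and contact force between the fingers and spring below 0.2 N), for 0.3 s.
2. with the leg still in the hole, the eye is drawn over the pin and lies below the top of its head (horizontal distance between spring_hook_tip and shoe_hole below 0.009 m and z of spring_hook_tip in the frame of shoe_hole below -0.007 m and horizontal distance between spring_eye and spring_pin below 0.008 m and z of spring_eye in the frame of spring_pin below -0.003 m), for 0.2 s.
At the end, for the whole second after the job is handed in: The leg's tip is through the hole (within 9 mm of its centre and more than 7 mm below the web's top), the eye round the pin (centres within 8 mm, more than 3 mm below the pin's top), the spring stretched by more than 6 mm, the shoe home within 0.015 rad, the spring released and still (all of step 2 and contact force between the fingers and spring below 0.2 N and value of joint shoe below 0.015 rad and value of joint spring_end above 0.006 m and linear speed of spring below 0.02 m/s); the robot touches nothing.
It fails at once if one of the other loose parts is pushed more than 50 mm from where it lay (distance of any of bearing, hub_nut, socket, short_spring, screwdriver, spray_can from where it was at the start of the episode above 0.05 m).
It also fails if it takes over 45 s, if anything falls off the work surface, if the arm or the gripper's body presses on something with over 40 N, if the wrist force passes 120 N, or if a joint passes its speed limit or range.

ROBOT

A 6-joint arm with a two-finger parallel gripper is mounted at the origin on the work surface. World frame = base frame: x ahead of the robot, y to its left, z up, the work surface at z = 0. Lengths are in m, angles in rad, forces in N, time in s.
With the tool pointing down it reaches from about 0.35 to 0.975 m from the base axis. Payload 4.9 kg.
Tool frame: the origin (TCP) lies on the front face of the gripper's body, between the roots of the fingers; the fingertips stand ctrl.finger_overhang ahead of it and the grasp point (between the pads) lies 54 mm ahead of it (ctrl.finger_overhang is the distance from the TCP to the fingertips, in m); z points along the fingers, y is the line along which they close (so a half turn about z gives the same grasp; the last joint's range is limited). The gripper opens to 85 mm and grips with 20 to 120 N. Pads are 22 mm wide; open, the fingers measure 114 mm over their backs; the gripper's body (76 mm by 85 mm) begins 54 mm behind the grasp point. The pads swing forward as they close: fully open they stand 13 mm farther back than shut.
Start: joints at [-1.426, 0.053, 1.613, -0, 1.476, -0.119], TCP at [0.163, -0.603, 0.304] pointing down, gripper open.
Joint ranges: [-3.01, 3.01], [-1.01, 2.22], [0.06, 2.58], [-1.02, 4.17], [0.09, 2.62], [-3.14, 3.14]. Speed limits (rad/s): [2.57, 2.57, 3.14, 3.14, 3.14, 3.14].

INTERFACE

Orientations are given as a rotation vector (axis times angle).
In Python, from station import ctrl, vision gives the robot as it stands. The module is installed in compiled form; this text tells all that it offers.
- The arm moves only by the tool drive_tool, never from a script. Its argument "rows" is a list of rows, each a list of 2 entries, a list of its own where there are three numbers: the shift along the tool's x, y, z in m, then the turn about the tool's z in rad. A call has 1 to 10 rows; each row shifts and turns the commanded pose from where the row before left it, along the tool's axes as they then stand; what a row does not reach is not made up. A row lasts 1/10 s, in which the tool goes at most 50 mm and 8.59 degrees, less where a joint would pass 70% of its speed; a pose out of reach is approached as far as the arm can. A call with a gripper value outside its range is refused whole. "jaw" is the closure, from 0 (fully open) to 1 (shut), set as the call begins (left out, the last holds). The fingers move at their own pace and stop on an object; "grip_force" is the grip in N (left out, the last holds). Time passes only in rows, so rows that do not move let the fingers close. It gives the time, the measured TCP pose, the force, the opening and the grip force at its end, in the units of the state.
- ctrl.get_obs(): the state, without advancing time (a new reading comes with each control period).
- vision.get_image(name): name is "side" or "top"; returns a dict with "image" (400x640x3 uint8, blue, green, red), "vertical_fov" (degrees; the focal length in pixels is half the picture's height over the tangent of half this angle, whatever the lens; pixels are square), "cx", "cy" (the principal point, pixels), "dist_coeffs" ([k1, k2, p1, p2, k3] as OpenCV has them; the pictures are not rectified), "R" (3x3) and "t" (3): a world point X has camera coordinates R X + t. Camera axes: x right, y down, z forward; pixel columns grow to the right and rows downward; lengths in m; the calibration is good to about 2 mm. A picture is of the moment at which its call begins. There is no depth.
- ctrl.finish_job(): hands the job in; it is judged then, once.
The state is a dict: "t": time; "q": joint angles; "dq": joint speeds; "effort": joint torques, N m; "tool_pos": TCP position; "tool_rot": TCP orientation; "contact_force": force on the tool from outside, world axes, zero at the start; "wrist_torque": the same for the moment, N m; "opening": finger opening in m; "grip_force": force on a finger pad.
Only numpy, scipy, OpenCV 4.12 (cv2) and the standard library are available. Lean on these libraries where they do the work, as an engineer would, in place of code of your own. Each camera call takes 0.05 s, during which the arm holds its last target. There are 200 camera calls.

## Working session

There is one attempt and no reset: what is moved stays moved. The work goes in short steps, Python scripts to look and compute and a tool call to move; the robot and the scene stay as the last step left them, time stands still between calls to the robot, and variables do not carry over. Pictures are saved under pics/ and viewed, at most 10 in all, crops included, and the job is handed in when it is done.

Besides the shell and the picture viewer there is one more tool, called after "Emit:" by a JSON object that holds its "fn" and its "kwargs". drive_tool: Moves the arm, as the interface text tells. Its arguments: {"type":"object","properties":{"rows":{"type":"array","items":{"type":"array"}},"jaw":{"type":"number"},"grip_force":{"type":"number"}},"required":["rows"]}

```bash
mkdir -p pics; cat > h.py <<'E'
import numpy as np, cv2
from station import ctrl, vision
def cam(n):
    d=vision.get_image(n); f=200/np.tan(np.radians(d["vertical_fov"])/2)
    d["K"]=np.array([[f,0,d["cx"]],[0,f,d["cy"]],[0,0,1.]]);d["D"]=np.array(d["dist_coeffs"],float)
    d["R"]=np.array(d["R"]);d["t"]=np.array(d["t"]);return d
def ray(d,px):
    p=cv2.undistortPoints(np.array(px,float).reshape(-1,1,2),d["K"],d["D"]).reshape(-1,2)
    return -d["R"].T@d["t"], np.c_[p,np.ones(len(p))]@d["R"]
def plane(d,px,z):
    c,r=ray(d,px); return c+r*((z-c[2])/r[:,2:])
def proj(d,X):
    return cv2.projectPoints(np.array(X,float).reshape(-1,3),cv2.Rodrigues(d["R"])[0],d["t"],d["K"],d["D"])[0].reshape(-1,2)
def tri(d1,p1,d2,p2):
    c,r=ray(d1,[p1]);e,s=ray(d2,[p2]);r=r[0];s=s[0]
    k=np.linalg.lstsq(np.c_[r,-s],e-c,rcond=None)[0];a=c+k[0]*r;b=e+k[1]*s
    return (a+b)/2,np.linalg.norm(a-b)
def load(n):
    import pickle; return pickle.load(open(n,'rb'))
def save(d,n):
    import pickle; pickle.dump(d,open(n,'wb'))
E
python3 - <<'E'
from h import *
for n in ("top","side"):
    d=cam(n);save(d,f"{n}0.pkl");cv2.imwrite(f"pics/{n}0.png",d["image"])
    print(n,-d["R"].T@d["t"],d["R"].round(3).tolist(),d["K"][0,0],d["D"])
o=ctrl.get_obs();print(o["tool_rot"],ctrl.finger_overhang,o["opening"],o["t"])
E
```

```text
top [ 0.38424493 -0.12473717  1.23474685] [[0.005, -1.0, -0.013], [-0.99, -0.003, -0.141], [0.141, 0.014, -0.99]] 390.6324024974007 [0.0274193 0.        0.        0.        0.       ]
side [-0.09831318  1.02834333  0.99189193] [[-0.866, -0.5, 0.011], [-0.301, 0.503, -0.81], [0.399, -0.705, -0.586]] 455.92586005483264 [-0.08521503  0.          0.          0.          0.        ]
[-3.11245893e+00 -4.13022203e-01  1.87850655e-05] 0.0726 0.08541681105597801 0.1
```

View pics/top0.png

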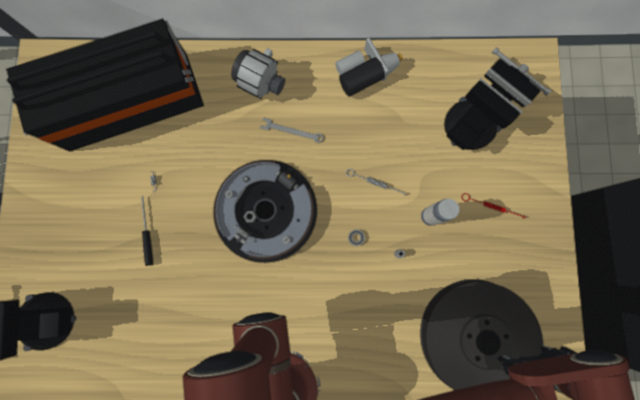

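View pics/side0.png

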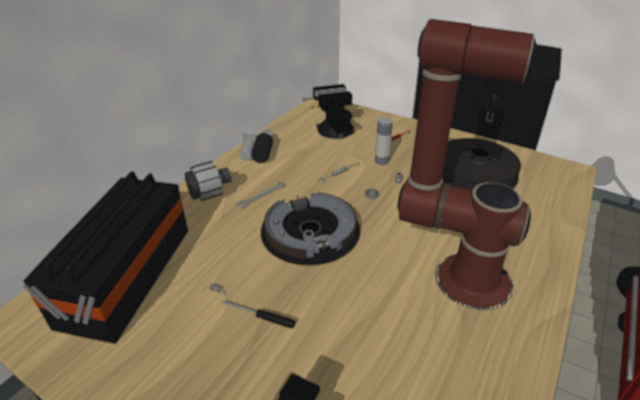

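The candidates in the top picture are a bright steel long spring at (378,182), a red one at (497,208) and a short one at (155,181). The one at (378,182) fits, being long and steel. I'll confirm it in an enlarged crop together with the brake.

```bash
python3 - <<'E'
from h import *
a=load("top0.pkl")["image"][150:275,205:417];b=load("side0.pkl")["image"][155:270,255:365]
a=cv2.resize(a,None,fx=3.77,fy=3.77,interpolation=cv2.INTER_CUBIC)
cv2.imwrite("pics/c1.png",a)
cv2.imwrite("pics/c2.png",cv2.resize(b,None,fx=5,fy=5,interpolation=cv2.INTER_CUBIC))
E
```

```text
(no output)
```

View pics/c1.png

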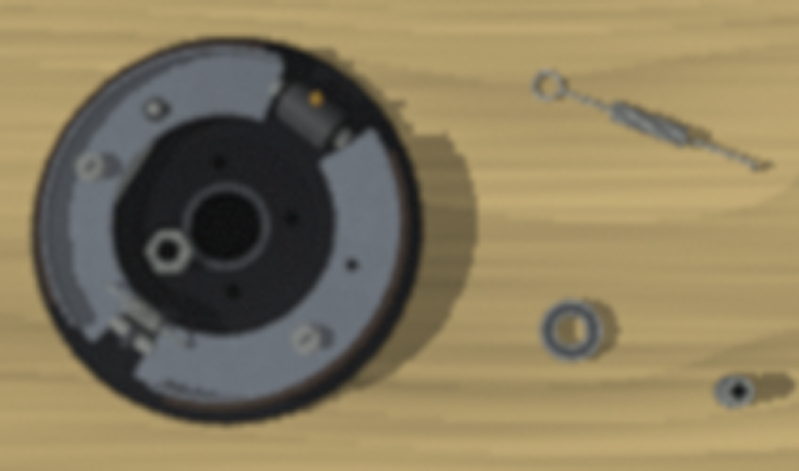

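View pics/c2.png

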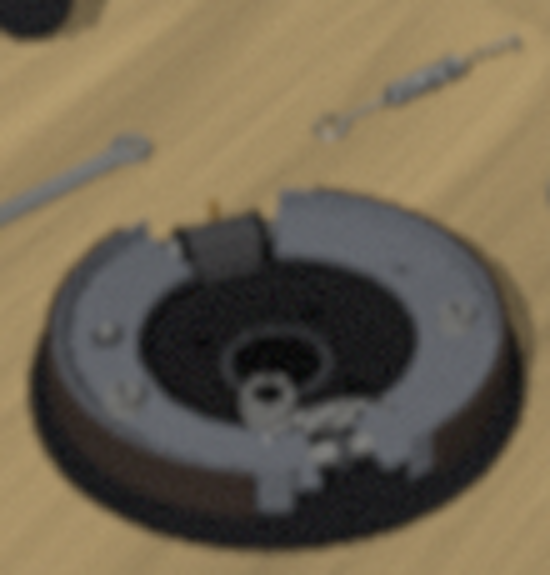

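The steel spring is confirmed: eye at crop (550,85), coil (652,123), hook end (765,165). The wheel cylinder is at (312,108), the pin at (156,108) with its side-crop match at (107,333), and the hole at (352,264) with side-crop match (402,267). Next I'll localise these to sub-pixel.

```bash
cat > m.py <<'E'
from h import *
T=load("top0.pkl");S=load("side0.pkl")
def cen(d,p,sign,r=3):
    g=cv2.cvtColor(d["image"],cv2.COLOR_BGR2GRAY).astype(float)
    for _ in range(3):
        x,y=np.round(p).astype(int);w=g[y-r:y+r+1,x-r:x+r+1]
        w=np.clip(sign*(w-np.median(w))-4,0,None);Y,X=np.mgrid[y-r:y+r+1,x-r:x+r+1]
        p=np.array([(w*X).sum(),(w*Y).sum()])/w.sum()
    return p
t=lambda u,v:np.array([205+u/3.77-.4,150+v/3.77-.4]);s=lambda u,v:np.array([255+u/5-.4,155+v/5-.4])
E
cat > m1.py <<'E'
from m import *
hT=cen(T,t(352,264),-1,2);hS=cen(S,s(402,267),-1,2);pT=cen(T,t(156,108),1);pS=cen(S,s(107,333),1)
print(hT,hS,pT,pS)
print("hole top/side",plane(T,[hT],.0385),plane(S,[hS],.0385),tri(T,hT,S,hS))
print("pin",plane(T,[pT],.047),plane(S,[pS],.047),tri(T,pT,S,pS))
# spring: bright/gray low-saturation mask on wood
for d,(x0,y0,x1,y1),n in ((T,(340,160,415,200),"T"),(S,(312,155,365,190),"S")):
    im=d["image"][y0:y1,x0:x1];hsv=cv2.cvtColor(im,cv2.COLOR_BGR2HSV)
    m=(hsv[...,1]<75).astype(np.uint8)
    k,l,st,c=cv2.connectedComponentsWithStats(m,connectivity=8)
    print(n);print("\n".join("".join(".#"[v] for v in r) for r in m))
E
python3 m1.py
```

```text
[297.89 219.84] [334.84615385 208.46153846] [245.06944444 175.65277778] [275.56756757 219.83783784]
hole top/side [[ 0.50203165 -0.04580487  0.0385    ]] [[ 0.50249743 -0.04303435  0.0385    ]] (array([ 0.50292638, -0.04536167,  0.03661796]), np.float64(0.001545181053239197))
pin [[0.63842377 0.11953374 0.047     ]] [[0.63329897 0.11845423 0.047     ]] (array([0.6362399 , 0.11845838, 0.04661057]), np.float64(0.004896994159325547))
T
...........................................................................
...........................................................................
...........................................................................
...........................................................................
...........................................................................
...........................................................................
...........................................................................
...........................................................................
.........##............................................
[... 3568 characters left out ...]
............###.....................................
..........####.......................................
......##..###........................................
......##..###........................................
......######.........................................
.......####..........................................
.....................................................
.....................................................
.....................................................
.....................................................
.....................................................
.....................................................
.....................................................
```

```bash
cat > m2.py <<'E'
from m import *
from scipy.spatial.transform import Rotation as Ro
im=T["image"][160:200,340:415];m=(cv2.cvtColor(im,cv2.COLOR_BGR2HSV)[...,1]<75)
Y,X=np.nonzero(m);P=np.c_[X+340.,Y+160.]
e=P[P[:,0]<353.5];E=plane(T,[(e.min(0)+e.max(0))/2],.0047)[0]
c=P[(P[:,0]>366)&(P[:,0]<388)];C=plane(T,[c.mean(0)],.012)[0]
H=plane(T,[P[P[:,0]>403].mean(0)],.018)[0]
Es,Hs,Cs=(plane(S,[p],z)[0] for p,z in (((320.3,180.2),.0047),((357,163),.018),((340,171.3),.012)))
print("top E C H",E,C,H,np.linalg.norm(E-H));print("side",Es,Cs,Hs)
for a,b in((E,H),(Es,Hs)):print("ang",np.arctan2(*(a-b)[1::-1]))
o=ctrl.get_obs();R=Ro.from_rotvec(o["tool_rot"]).as_matrix();print(R.round(3),o["tool_pos"])
E
python3 m2.py
```

```text
top E C H [ 0.66030911 -0.20758702  0.0047    ] [ 0.62467139 -0.29383564  0.012     ] [ 0.5895101  -0.37862495  0.018     ] 0.1855892330840725
side [ 0.65991037 -0.20585869  0.0047    ] [ 0.62023793 -0.28948983  0.012     ] [ 0.58712422 -0.36973623  0.018     ]
ang 1.178332912873602
ang 1.1528182467194288
[[ 0.965  0.261 -0.   ]
 [ 0.261 -0.965  0.002]
 [ 0.    -0.002 -1.   ]] [ 0.16292554 -0.60294853  0.30277878]
```

Emit:
{"fn": "drive_tool", "kwargs": {"rows": [[[0,0,0],0],[[0,0,0],0],[[0,0,0],0],[[0,0,0],0]], "jaw": 0.5, "grip_force": 20}}

```text
t: 0.5
tool_pos: [0.163, -0.6033, 0.3039]
tool_rot: [-3.114, -0.413, 0.0]
contact_force: [0.1, -0.6, -0.1]
opening: 0.043
grip_force: 0.0
```

```bash
python3 -c "
from station import ctrl
print(ctrl.finger_overhang,ctrl.get_obs())"
```

```text
0.0726 {'t': 0.5, 'q': array([-1.42597355e+00,  5.27321982e-02,  1.61294723e+00, -4.91090472e-06,
        1.47599966e+00, -1.18983206e-01]), 'dq': array([-6.77199505e-04,  7.95224631e-05, -1.42776105e-03, -2.22771433e-03,
       -3.07949636e-04, -5.67171501e-04]), 'effort': array([ 3.21208936e-04, -3.93257046e+01, -3.70065594e+01, -9.66146058e-05,
        1.20876790e-03,  1.09077300e-05]), 'tool_pos': array([ 0.16297771, -0.60334229,  0.30385534]), 'tool_rot': array([-3.11421720e+00, -4.13174270e-01,  9.43255723e-06]), 'contact_force': array([ 0.10602315, -0.63243014, -0.13379721]), 'wrist_torque': array([-0.01876451,  0.01879019, -0.01822721]), 'grip_force': 0.0, 'opening': 0.04295938410323903}
```

Emit:
{"fn": "drive_tool", "kwargs": {"rows": [[[0.0466,-0.0147,0],0],[[0.0466,-0.0147,0],0],[[0.0466,-0.0147,0],0],[[0.0466,-0.0147,0],0],[[0.0466,-0.0147,0],0],[[0.0466,-0.0147,0],0],[[0.0466,-0.0147,0],0],[[0.0466,-0.0147,0],0],[[0.0466,-0.0147,0],0],[[0.0466,-0.0147,0],0]]}}

```text
t: 1.5
tool_pos: [0.5761, -0.3386, 0.3041]
tool_rot: [3.114, 0.413, 0.0]
contact_force: [0.1, -1.0, 0.2]
opening: 0.0429
grip_force: 0.0
```

Emit:
{"fn": "drive_tool", "kwargs": {"rows": [[[0.0466,-0.0147,0],0],[[0,0,0.02],-0.13],[[0,0,0.025],-0.13],[[0,0,0.025],-0.13],[[0,0,0.025],-0.13],[[0,0,0.025],-0.13],[[0,0,0.025],-0.13],[[0,0,0.02],-0.13],[[0,0,0],0],[[0,0,0],0]]}}

```text
t: 2.5
tool_pos: [0.6157, -0.3136, 0.1389]
tool_rot: [-2.618, -1.736, 0.0]
contact_force: [-0.1, -0.2, 0.6]
opening: 0.0424
grip_force: 0.0
```

```bash
cat > st.py <<'E'
from h import *
from scipy.spatial.transform import Rotation as Ro
def st():
    o=ctrl.get_obs();R=Ro.from_rotvec(o["tool_rot"]).as_matrix()
    print("t",o["t"],"pos",o["tool_pos"].round(4),"yaw",np.arctan2(R[1,0],R[0,0]).round(4),"open",round(o["opening"],4),"q",o["q"].round(2),"F",o["contact_force"].round(1));return o,R
def to(x,y,z,yaw=None):
    o,R=st();d=np.array([x,y,z])-o["tool_pos"];print("tool shift",(R.T@d).round(4), "turn",None if yaw is None else -(yaw-np.arctan2(R[1,0],R[0,0])))
E
python3 - <<'E'
from st import *
u=np.array([np.cos(1.175),np.sin(1.175)]);p=np.array([.6245,-.2925])-.022*u
to(*p,.0735,1.175)
E
```

```text
t 2.5 pos [ 0.6157 -0.3136  0.1389] yaw 1.1712 open 0.0424 q [-0.58  0.34  1.57  0.    1.23 -0.18] F [-0.1 -0.2  0.6]
tool shift [0.0008 0.     0.0654] turn -0.00384865776392318
```

Emit:
{"fn": "drive_tool", "kwargs": {"rows": [[[0.001,0,0.03],0],[[0,0,0.022],0],[[0,0,0.013],0],[[0,0,0],0],[[0,0,0],0]]}}

```text
t: 3.0
tool_pos: [0.6168, -0.3132, 0.0754]
tool_rot: [2.615, 1.738, 0.001]
contact_force: [-0.2, 0.5, 1.2]
opening: 0.0425
grip_force: 0.0
```

Emit:
{"fn": "drive_tool", "kwargs": {"rows": [[[0,0,0],0],[[0,0,0],0],[[0,0,0],0],[[0,0,0],0],[[0,0,0],0]], "jaw": 1, "grip_force": 30}}

```text
t: 3.5
tool_pos: [0.6169, -0.3133, 0.0758]
tool_rot: [2.614, 1.738, 0.002]
contact_force: [-0.6, 0.8, 6.1]
opening: 0.0171
grip_force: 33.7
```

Emit:
{"fn": "drive_tool", "kwargs": {"rows": [[[0,0,-0.02],0],[[0,0,-0.04],0],[[0,0,-0.04],0],[[0.0338,-0.0236,0],0],[[0.0338,-0.0236,0],0],[[0.0338,-0.0236,0],0],[[0.0338,-0.0236,0],0],[[0.0338,-0.0236,0],0],[[0.0338,-0.0236,0],0],[[0.0338,-0.0236,0],0]]}}

```text
t: 4.5
tool_pos: [0.5544, -0.029, 0.1737]
tool_rot: [-2.616, -1.739, -0.0]
contact_force: [0.3, 0.0, -0.3]
opening: 0.0175
grip_force: 32.9
```

Emit:
{"fn": "drive_tool", "kwargs": {"rows": [[[0.0338,-0.0236,0],0],[[0,0,0],0.1],[[0,0,0],0.1],[[0,0,0],0.093],[[0,0,0.01],0],[[0,0,0.01],0],[[0,0,0],0],[[0,0,0],0]]}}

```text
t: 5.3
tool_pos: [0.5459, 0.0096, 0.1528]
tool_rot: [-2.841, -1.34, 0.003]
contact_force: [0.6, -1.0, -1.4]
opening: 0.0169
grip_force: 32.9
```

```bash
python3 - <<'E'
from st import *
st();L=[]
for n in ("top","side"):
    d=cam(n);save(d,f"{n}1.pkl")
    x,y,w,h=(205,140,130,125) if n=="top" else (250,150,120,115)
    L.append(cv2.resize(d["image"][y:y+h,x:x+w],(400,int(400*h/w)),interpolation=cv2.INTER_CUBIC))
m=max(i.shape[0] for i in L);L=[cv2.copyMakeBorder(i,0,m-i.shape[0],0,0,0) for i in L]
cv2.imwrite("pics/p1.png",np.hstack(L))
E
```

```text
t 5.3 pos [0.5459 0.0096 0.1528] yaw 0.8813 open 0.0169 q [-0.12  0.01  1.92  0.    1.21  0.57] F [ 0.6 -1.  -1.4]
```

View pics/p1.png

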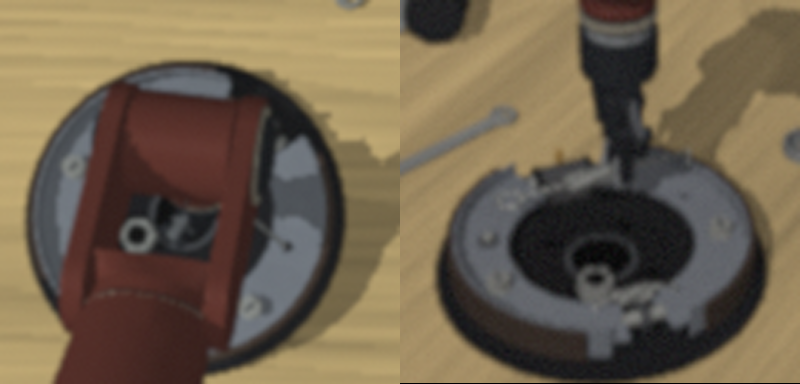

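Top crop: the shank runs from (262,225) to the leg at about (288,247), practically over the hole. Side crop: the leg is at about (690,157), above the hole at (684,196). I'll compare this with the predicted pixels.

```bash
python3 - <<'E'
from h import *
pos=np.array([.5459,.0096,.1528]);yaw=.8813;u=np.array([np.cos(yaw),np.sin(yaw),0])
g=pos-[0,0,.063];a=.072
ux=u*np.cos(a)-[0,0,np.sin(a)];uz=u*np.sin(a)+[0,0,np.cos(a)]
pt=lambda x,z:g+ux*(x+.022)+uz*z
P=[pt(-.094,0),pt(-.092,-.018),pt(-.06,0),pt(.0935,0)];print(np.round(P,4).tolist())
for n in("top","side"):
    d=load(n+"1.pkl");o=load(n+"0.pkl");q=proj(d,P);print(n,q.round(1).tolist())
    x,y=q[:2].mean(0).round().astype(int);r=8
    G=lambda i:cv2.cvtColor(i["image"],cv2.COLOR_BGR2GRAY).astype(int)[y-r:y+r+1,x-r:x+r+1]
    print("x0",x-r,"y0",y-r);print(G(d));print(G(d)-G(o))
E
```

```text
[[0.5002, -0.0458, 0.095], [0.5007, -0.0453, 0.0769], [0.5218, -0.0196, 0.0925], [0.6192, 0.0985, 0.0815]]
top [[296.6, 218.6], [296.9, 219.0], [287.9, 211.3], [249.6, 179.5]]
x0 289 y0 211
[[ 46  38  34  42  66  96 108 105 108 115 117 117 117 112 103  95  86]
 [ 60  50  40  42  72 102 115 116 117 120 120 120 121 120 117 110  97]
 [ 68  65  52  47  74 104 115 117 117 119 119 120 120 120 119 118 110]
 [ 58  65  63  60  78 104 116 117 116 118 118 119 118 118 118 118 117]
 [ 42  54  62  71  84 104 114 117 118 118 117 118 117 117 118 118 118]
 [ 35  40  52  70  87  99 109 114 116 117 119 118 117 117 117 117 118]
 [ 37  36  43  64  85  95 101 108 112 113 117 118 118 117 117 118 117]
 [ 35  34  47  76  99 104  99 100  99  96 104 115 117 118 117 118 117]
 [ 35  37  54  86 111 113 106  96  85  70  82 106 116 117 117 117 117]
 [ 36  42  65  95 114 117 111 101  85  62  73  99 114 118 117 117 117]
 [ 38  54  82 106 116 118 116 108  90  79  90 107 115 117 117 117 118]
 [ 44  72 100 114 117 117 118 113 106 105 110 116 117 116 117 118 118]
 [ 57  88 111 117 117 118 119 117 116 115 116 117 117 118 
[... 3305 characters left out ...]
-23 -27 -24 -23 -28 -37 -35 -41 -45 -44 -45 -43 -42 -45 -30]
 [-27 -22 -25 -33 -31 -34 -30 -23 -12 -21 -30 -36 -40 -44 -43 -45 -29]
 [-30 -30 -27 -34 -36 -38 -37 -21  -7 -13 -20 -24 -30 -35 -42 -41 -35]
 [-32 -31 -33 -36 -34 -40 -32 -29 -18 -20 -16 -15 -12 -20 -26 -36 -42]
 [-35 -32 -30 -32 -35 -35 -32 -35 -27 -23  -9 -10  -8  -5  -8 -17 -26]
 [-33 -33 -34 -33 -28 -28 -29 -25 -23  -9  -5  -9  -3   0   2  -2  -9]
 [-33 -30 -28 -22 -20 -17 -17 -15  -8  -3  -1  -3  -2  -1   0   0   1]
 [-24 -16 -16  -9  -6  -4  -6  -3   0   0   1   0  -1   0  -1   0   0]
 [-13  -5  -3  -3   1   4   0   1   1  -1   0   0   1  -2  -2   2   0]
 [ -8   1   1  -2   1  -1   2   1   2   0   2  -1  -5   2   0   1  -1]]
```

Emit:
{"fn": "drive_tool", "kwargs": {"rows": [[[0.0018,0.0014,0.01],0],[[0,0,0.01],0],[[0,0,0.01],0],[[0,0,0.004],0],[[0,0,0],0],[[0,0,0],0]]}}

```text
t: 6.0
tool_pos: [0.5487, 0.0102, 0.1198]
tool_rot: [-2.842, -1.339, 0.0]
contact_force: [0.7, -0.4, -0.4]
opening: 0.017
grip_force: 32.9
```

```bash
cat > look.py <<'E'
from st import *
def look(k,tb=(285,207,28,26),sb=(318,188,32,30),w=400):
    L=[]
    for n,(x,y,bw,bh) in (("top",tb),("side",sb)):
        d=cam(n);save(d,f"{n}{k}.pkl");L.append(cv2.resize(d["image"][y:y+bh,x:x+bw],(w,w*bh//bw),interpolation=cv2.INTER_CUBIC))
    m=max(i.shape[0] for i in L);L=[cv2.copyMakeBorder(i,0,m-i.shape[0],0,0,0) for i in L]
    cv2.imwrite(f"pics/l{k}.png",np.clip(np.hstack(L).astype(float)*1.4,0,255).astype(np.uint8))
E
python3 -c "
from look import *
st();look(2)"
```

```text
t 6.0 pos [0.5487 0.0102 0.1198] yaw 0.8808 open 0.017 q [-0.12  0.06  1.93  0.    1.15  0.57] F [ 0.7 -0.4 -0.4]
```

View pics/l2.png

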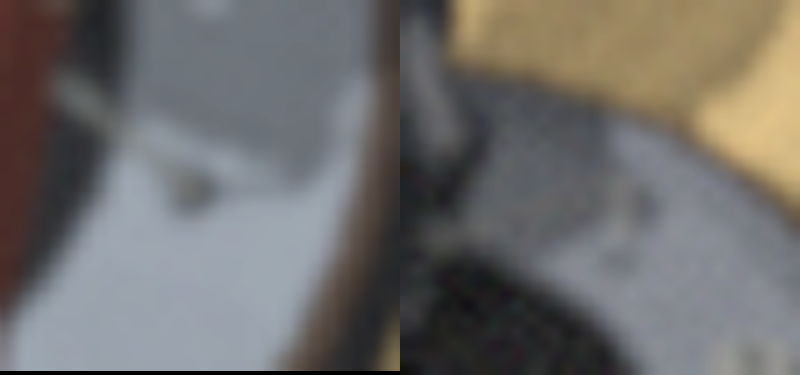

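The top crop shows the leg end at (190,193), on the hole's position (191,191). In the side crop the leg at (628,235) stands just above the hole at (617,260). I'll lower it now.

Emit:
{"fn": "drive_tool", "kwargs": {"rows": [[[0.0005,0,0.003],0],[[0,0,0.003],0],[[0,0,0.003],0],[[0,0,0],0],[[0,0,0],0]]}}

```text
t: 6.6
tool_pos: [0.5492, 0.0105, 0.1112]
tool_rot: [2.842, 1.339, 0.0]
contact_force: [-0.7, -0.7, 0.7]
opening: 0.0168
grip_force: 33.1
```

Emit:
{"fn": "drive_tool", "kwargs": {"rows": [[[0,0,0.003],0],[[0,0,0.003],0],[[0,0,0],0],[[0,0,0],0]]}}

```text
t: 7.0
tool_pos: [0.5491, 0.0105, 0.1049]
tool_rot: [2.842, 1.339, 0.0]
contact_force: [-0.2, -1.1, 1.8]
opening: 0.0172
grip_force: 33.3
```

Emit:
{"fn": "drive_tool", "kwargs": {"rows": [[[0,0,0.002],0],[[0,0,0],0],[[0,0,0],0]]}}

```text
t: 7.3
tool_pos: [0.5493, 0.0105, 0.1036]
tool_rot: [2.841, 1.339, 0.0]
contact_force: [-2.9, -0.7, 6.0]
opening: 0.017
grip_force: 33.9
```

```bash
python3 -c "
from look import *
st();look(3,(232,165,75,65),(265,185,85,60))"
```

```text
t 7.3 pos [0.5493 0.0105 0.1036] yaw 0.8809 open 0.017 q [-0.12  0.09  1.93 -0.    1.12  0.57] F [-2.9 -0.7  6. ]
```

View pics/l3.png

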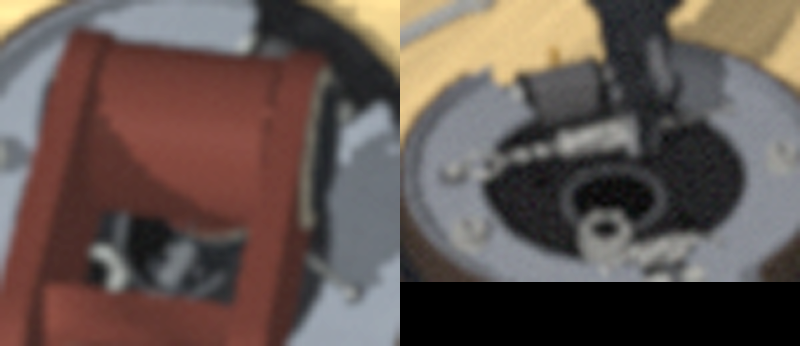

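In the side crop the eye is at (485,165) on the web's edge near the pin at (455,170). The shank end lies at the hole, about (728,105), with no leg standing proud, so the leg is in. I'll release it.

Emit:
{"fn": "drive_tool", "kwargs": {"rows": [[[0,0,0],0],[[0,0,0],0],[[0,0,0],0],[[0,0,0],0],[[0,0,0],0],[[0,0,0],0]], "jaw": 0.55}}

```text
t: 8.0
tool_pos: [0.549, 0.0106, 0.1028]
tool_rot: [-2.842, -1.339, 0.0]
contact_force: [0.7, -0.1, 0.1]
opening: 0.0385
grip_force: 0.0
```

Emit:
{"fn": "drive_tool", "kwargs": {"rows": [[[0,0,-0.03],0],[[0,0,-0.04],0],[[0,0,-0.04],0],[[0,0,-0.04],0],[[0.0,0.05,0],0],[[0,0.05,0],0],[[0,0,0],0]]}}

```text
t: 8.7
tool_pos: [0.629, -0.0564, 0.2522]
tool_rot: [2.843, 1.334, 0.0]
contact_force: [-1.0, 0.1, -1.1]
opening: 0.0383
grip_force: 0.0
```

```bash
python3 -c "
from look import *
st();look(4,(232,165,75,65),(265,185,85,60))"
```

```text
t 8.7 pos [ 0.629  -0.0564  0.2522] yaw 0.8776 open 0.0383 q [-0.21  0.1   1.65 -0.    1.39  0.49] F [-1.   0.1 -1.1]
```

View pics/l4.png

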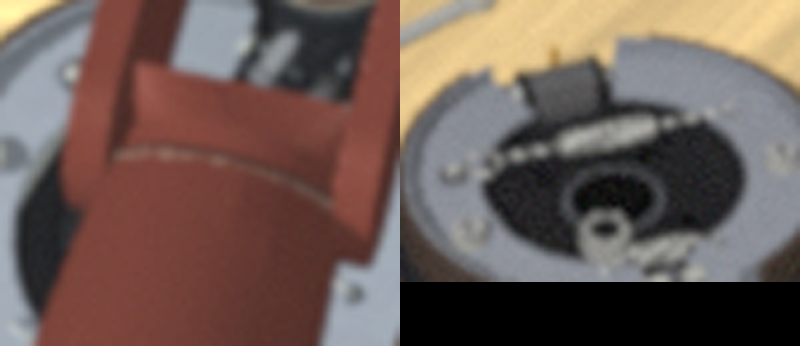

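Side crop: the spring lies level from the eye (488,165) over the coil (558–655, ~134) to the hook end (728,107) at the hole, with no leg showing. I'll work out its pose on the z = 0.041 plane.

```bash
python3 - <<'E'
from st import *
d=load("side4.pkl");o=load("side0.pkl")
f=lambda u,v:(265+(u-400)/4.706-.5,185+v/4.706-.5)
P=plane(d,[f(488,165),f(558,141),f(655,128),f(728,107)],.0408);print(P.round(4))
print(np.linalg.norm(P[0]-P[3]),np.arctan2(*(P[0]-P[3])[1::-1]))
hole=np.array([.5023,-.0448]);pin=np.array([.6365,.119]);v=pin-hole;print("v",np.linalg.norm(v),np.arctan2(v[1],v[0]))
# expected if in hole: bend at hole
G=cv2.cvtColor(d["image"],cv2.COLOR_BGR2GRAY)
print(proj(d,[[*hole,.0408],[*(hole+v/np.linalg.norm(v)*.1855),.0408],[*pin,.048]]).round(1))
print(G[196:222,272:296]);print(G[200:215,325:343])
E
```

```text
[[ 0.6174  0.0984  0.0408]
 [ 0.5902  0.0509  0.0408]
 [ 0.5389  0.0029  0.0408]
 [ 0.5063 -0.0452  0.0408]]
0.18155265964561243 0.9127190882594004
v 0.21175476381890443 0.8844022758482093
[[335.2 207.7]
 [282.5 219.4]
 [274.7 219.4]]
[[140 144 144 146 149 149 151 148 147 145 146 146 148 149 148 148 148 146
  147 147 145 148 147 143]
 [142 145 147 146 150 148 149 148 146 147 146 146 147 147 149 148 147 146
  148 147 146 146 147 143]
 [144 142 148 149 150 150 148 145 146 145 143 139 141 144 147 146 147 145
  144 143 143 145 142 137]
 [145 148 149 151 148 144 140 137 140 138 128 118 125 139 147 149 145 139
  130 127 127 124 123 117]
 [147 149 149 147 141 128 118 116 121 114 103  97 116 136 147 149 142 120
   96  95  93  93  90  84]
 [151 149 146 137 123 102  91  89  95  92  83  86 110 133 145 143 131  98
   62  55  64  69  69  68]
 [149 141 129 116 100  83  78  77  79  79  81  85 103 120 130 126 118  90
   60  41  51  62  67  68]
 [144 127 102  89  82  78  76  74  77  84  90  93 100 107 108 103 102  99
   82  52  48  61  67  69]
 [123 102  82  75  76  76  74  78  83  93  95  99  99 100
[... 2187 characters left out ...]
103 103 103 103 103 102]
 [104 103 105 104 104 103 104 102 103 106 107 103 100 101 102 103 101 102]
 [ 95  99 102 103 105 107 106 102 106 111 107 104 103 102 102 104 103 102]
 [ 83  97 102 101 107 116 114 104 102 104 102  99  98 102 102 104 104 102]
 [ 83 100 102  94  94 111 112 105  99  96  96  99 100 100 102 102 102 100]
 [ 80  93  91  74  68  86  97  99 100  99  99  99 103 100 103 104 101 101]
 [ 56  63  58  45  37  56  74  87  96 101 103 103 102 101 102 103 104 101]
 [ 27  31  30  26  28  39  52  68  82  95 100 104 103 103 100 100 101 102]
 [ 25  27  25  29  28  26  30  45  61  79  93 100 102 101 101 102 101 100]
 [ 29  24  23  24  27  31  24  31  44  59  82  97 103 101 100 101 100 102]]
```

Emit:
{"fn": "drive_tool", "kwargs": {"rows": [[[0.0136,-0.0354,0],0],[[0.0136,-0.0354,0],0],[[0.0136,-0.0354,0],0],[[0,0,0.03],-0.022],[[0,0,0.04],0],[[0,0,0.03],0],[[0,0,0],0],[[0,0,0],0]]}}

```text
t: 9.6
tool_pos: [0.5695, 0.0466, 0.1532]
tool_rot: [-2.826, -1.371, 0.001]
contact_force: [0.5, 0.1, 0.8]
opening: 0.0386
grip_force: 0.0
```

```bash
python3 -c "
from st import *
to(.5734,.0429,.099,.9)"
```

```text
t 9.6 pos [0.5695 0.0466 0.1532] yaw 0.9036 open 0.0386 q [-0.05  0.07  1.86  0.    1.21  0.62] F [0.5 0.1 0.8]
tool shift [-0.0005  0.0053  0.0542] turn 0.0035653923281500077
```

Emit:
{"fn": "drive_tool", "kwargs": {"rows": [[[-0.0005,0.0053,0.01],0.0035],[[0,0,0.024],0],[[0,0,0.02],0],[[0,0,0],0],[[0,0,0],0]]}}

```text
t: 10.1
tool_pos: [0.575, 0.0421, 0.1001]
tool_rot: [2.829, 1.365, 0.002]
contact_force: [-0.0, -0.0, 0.5]
opening: 0.0383
grip_force: 0.0
```

Emit:
{"fn": "drive_tool", "kwargs": {"rows": [[[0,0,0],0],[[0,0,0],0],[[0,0,0],0],[[0,0,0],0],[[0,0,0],0]], "jaw": 1, "grip_force": 40}}

```text
t: 10.6
tool_pos: [0.5755, 0.0422, 0.101]
tool_rot: [2.828, 1.364, 0.005]
contact_force: [-1.1, 0.0, 6.4]
opening: 0.0173
grip_force: 42.7
```

```bash
python3 -c "
from st import *
to(.6365-.0443,.119-.0558,.112,.9)"
```

```text
t 10.6 pos [0.5755 0.0422 0.101 ] yaw 0.8989 open 0.0173 q [-0.06  0.15  1.87 -0.    1.12  0.62] F [-1.1  0.   6.4]
tool shift [ 0.0269  0.     -0.011 ] turn -0.0010851147652624071
```

Emit:
{"fn": "drive_tool", "kwargs": {"rows": [[[0.005,0,0],0],[[0.003,0,-0.004],0],[[0.004,0,-0.004],0],[[0.003,0,-0.004],0],[[0.004,0,-0.001],0],[[0.004,0,0],0],[[0,0,0],0],[[0,0,0],0]]}}

```text
t: 11.4
tool_pos: [0.5811, 0.0493, 0.1062]
tool_rot: [2.817, 1.361, -0.05]
contact_force: [-16.5, -44.2, -3.7]
opening: 0.017
grip_force: 42.8
```

```bash
python3 -c "
from look import *
to(.6365-.0443,.119-.0558,.112,.9);look(5,(232,165,75,65),(265,185,85,60))"
```

```text
t 11.4 pos [0.5811 0.0493 0.1062] yaw 0.8999 open 0.017 q [-0.03  0.17  1.84 -0.03  1.16  0.65] F [-16.5 -44.2  -3.7]
tool shift [ 0.0175  0.0001 -0.0064] turn -9.711468137751922e-05
```

View pics/l5.png

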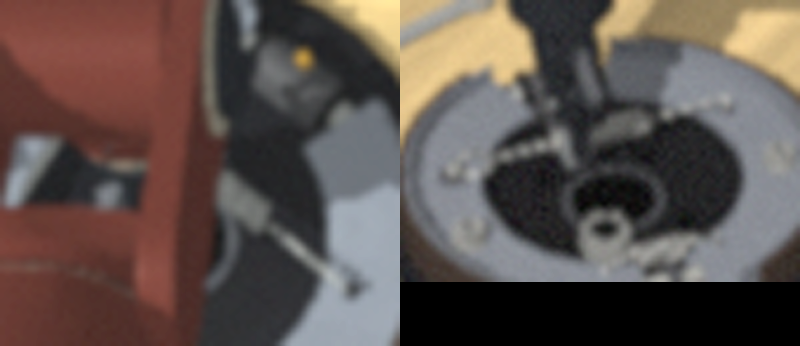

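The eye met the pin's flank before it was high enough. I'll back off, then lift.

Emit:
{"fn": "drive_tool", "kwargs": {"rows": [[[-0.006,0,0],0],[[-0.006,0,0],0],[[0,0,0],0]]}}

```text
t: 11.8
tool_pos: [0.579, 0.0487, 0.1101]
tool_rot: [2.83, 1.364, -0.009]
contact_force: [-1.9, -4.1, -1.3]
opening: 0.0171
grip_force: 41.4
```

```bash
python3 -c "
from st import *
to(.6365-.0443,.119-.0558,.112,.9)"
```

```text
t 11.8 pos [0.579  0.0487 0.1101] yaw 0.8984 open 0.0171 q [-0.04  0.15  1.85 -0.    1.14  0.63] F [-1.9 -4.1 -1.3]
tool shift [ 0.0196  0.0013 -0.002 ] turn -0.0016027588554522465
```

Emit:
{"fn": "drive_tool", "kwargs": {"rows": [[[-0.003,0.0007,0],0],[[0,0,-0.002],0],[[0,0,0],0],[[0,0,0],0]]}}

```text
t: 12.2
tool_pos: [0.5793, 0.0483, 0.1138]
tool_rot: [-2.829, -1.366, 0.001]
contact_force: [-2.9, -2.6, -2.9]
opening: 0.0172
grip_force: 41.4
```

```bash
python3 - <<'E'
from st import *
to(.6365-.0443,.119-.0558,.112,.9)
d=cam("side");save(d,"side6.pkl");o=load("side4.pkl")
G=lambda i:cv2.cvtColor(i["image"],cv2.COLOR_BGR2GRAY).astype(int)
print(G(d)[210:228,266:292]);print(G(d)[198:214,324:344])
E
```

```text
t 12.2 pos [0.5793 0.0483 0.1138] yaw 0.8997 open 0.0172 q [-0.04  0.14  1.85 -0.    1.15  0.63] F [-2.9 -2.6 -2.9]
tool shift [0.0197 0.0008 0.0018] turn -0.00033009575848497175
[[135 110  85  71  73  66  70  82  92  96 100  99  98  99 100 101  99  99
   98  98 103  98  97  94  89  77]
 [123  95  74  69  67  69  77  88  98 101  99  98 100  98  98  97 100  99
   99 100  99  97  91  82  69  54]
 [105  80  72  69  66  70  85  95 101  99  99 100  97  99  99 102  98  99
  100  98  96  88  75  61  45  37]
 [ 86  71  74  67  72  84  92 100  98  99  98  97  99  99 100  99 100  99
  101  94  88  71  56  45  50  53]
 [ 74  71  69  68  73  92  98  99 100 100  98  99 100 101 102 102 102  99
   98  89  82  67  54  56  73  89]
 [ 70  73  70  72  83  96  99 101  99 100 101 104 106 101  95  99 101 100
   93  87  85  83  69  65  79  91]
 [ 72  73  69  74  91  96 102 101  99 101 102 104 107  96  87  88 100 102
   92  80  82  82  71  55  57  61]
 [ 75  72  68  74  90  99 100 100 100 100 102 101  98  91  85  91 100  97
   85  63  54  55  47  35  32  32]
 [ 77  73  66  77  93  99 102 100  98 101 100 102
[... 1702 characters left out ...]
  99  98
   95  93]
 [106 114 112 104 104 107 106  99  97  94  92  82  89  97 102 101 100 100
   99  97]
 [ 94 106 106  98  98  98  97  96  96  92  85  78  90 100 100 101 102 102
  100  98]
 [ 69  78  82  85  93  97  96  99 100  94  81  79  92  99 102 101 101 102
  104  99]
 [ 38  47  60  74  82  91  97  98  99  97  90  88  96 100 101 101  99 100
   99  99]
 [ 24  29  38  51  61  75  86  94 100 101  98  98 100 101 100  99  99  99
  101  97]
 [ 24  27  25  29  34  53  66  82  92  98 100 101 101 101 100  98 100  99
  100  99]
 [ 24  27  28  24  29  32  44  60  78  95  99 102  98 100  98 101 100  99
  100 100]
 [ 28  28  29  27  23  27  27  35  58  77  91 100  99  99  98  98  99  99
  100 101]]
```

Emit:
{"fn": "drive_tool", "kwargs": {"rows": [[[0.003,0.0003,0.0008],0],[[0.003,0,0],0],[[0.003,0,0],0],[[0,0,0],0],[[0,0,0],0]]}}

```text
t: 12.75
tool_pos: [0.5849, 0.0548, 0.1127]
tool_rot: [2.829, 1.366, -0.004]
contact_force: [-3.9, -6.6, -1.7]
opening: 0.0169
grip_force: 41.5
```

```bash
python3 -c "
from st import *
to(.6365-.0443,.119-.0558,.112,.9)"
```

```text
t 12.75 pos [0.5849 0.0548 0.1127] yaw 0.8999 open 0.0169 q [-0.03  0.16  1.84 -0.    1.15  0.64] F [-3.9 -6.6 -1.7]
tool shift [0.0111 0.0005 0.0007] turn -9.905305374735551e-05
```

Emit:
{"fn": "drive_tool", "kwargs": {"rows": [[[0.003,0,0],0],[[0.003,0,0],0],[[0.003,0,0],0],[[0.002,0,0],0],[[0,0,0],0],[[0,0,0],0]]}}

```text
t: 13.35
tool_pos: [0.591, 0.0627, 0.1121]
tool_rot: [2.828, 1.366, -0.009]
contact_force: [-5.3, -7.7, -1.5]
opening: 0.017
grip_force: 41.5
```

```bash
python3 -c "
from look import *
to(.6365-.0443,.119-.0558,.112,.9);look(7,(232,165,75,65),(262,200,36,28))
d=load('side7.pkl');G=cv2.cvtColor(d['image'],cv2.COLOR_BGR2GRAY).astype(int)
print(G[212:224,266:290]);print(G[200:212,324:342])
d=load('top7.pkl');G=cv2.cvtColor(d['image'],cv2.COLOR_BGR2GRAY).astype(int)
print(G[213:226,288:304])"
```

```text
t 13.35 pos [0.591  0.0627 0.1121] yaw 0.9002 open 0.017 q [-0.02  0.18  1.82 -0.    1.15  0.65] F [-5.3 -7.7 -1.5]
tool shift [0.0011 0.0007 0.0001] turn 0.0002147187091106062
[[106  80  71  68  65  73  83  95  99  99  97 100  99 101  99  99  99 101
  101  99  97  89  73  59]
 [ 83  73  72  69  70  83  92  98 100  98  96 100 101  98  97 100  99  97
   98  96  88  73  55  40]
 [ 73  71  71  67  76  91  99 100 100  99  99  98  99  97  99  99  97  97
   96  89  72  58  50  52]
 [ 68  73  70  70  84  96 100 102 103 106 103 101 101  99 100  98  99 102
   99  86  70  59  71  80]
 [ 70  72  71  74  89  96 103 106 108 111 109 103 100 101 103 104 100 105
  109  98  77  67  76  83]
 [ 77  73  68  74  92 100 106 105 104 105 103 101 101 102 110 112 105 102
  103  94  70  55  55  57]
 [ 76  75  66  76  95 104 106  99  94  91  98 103 106 102 104 104  98  82
   72  62  48  35  28  25]
 [ 76  70  69  78  97 108 100  89  89  95 103 104 104  96  87  90  86  63
   35  29  22  23  22  24]
 [ 72  71  69  83  99 108 103  91  95 101 107 106  96  82  76  80  74  50
   27  17  20  24  27  25]
 [ 74  71  73 
[... 1362 characters left out ...]
 100  99 105 110 116 118 120]
 [ 35  37  41  68 106 131 125 119 114 106  96  92  97 104 112 119]
 [ 36  36  37  58  94 123 127 121 113 100  91  90  95  94 104 117]
 [ 36  37  41  64  97 118 124 122 109  84  71  85 100 102 109 118]
 [ 35  37  45  76 108 119 121 117 100  71  59  80 106 116 119 120]
 [ 38  38  55  87 113 121 120 115 101  80  79  97 114 119 119 119]
 [ 38  47  74 101 117 121 121 119 111 104 106 114 119 120 120 120]
 [ 42  65  94 114 120 121 121 120 119 117 118 119 120 120 120 120]
 [ 50  80 108 120 121 121 121 121 120 120 121 120 120 120 121 121]
 [ 66  95 115 120 120 121 121 120 120 120 120 120 120 121 122 122]
 [ 84 108 118 120 119 119 119 119 119 120 120 120 120 121 122 121]]
```

View pics/l7.png

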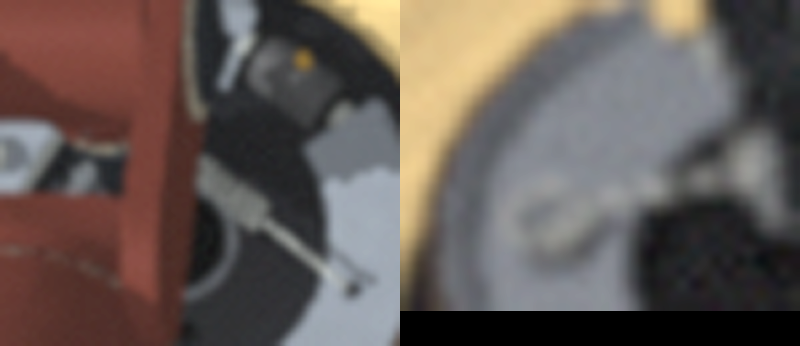

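```bash
python3 - <<'E'
from st import *
o,R=st();d=load("side7.pkl");p=o["tool_pos"];u=R[:2,0]
E=p[:2]+.0713*u;print("eye by tcp",E)
a=np.linspace(0,6.283,73);
q=proj(d,np.c_[E[0]+.0118*np.cos(a),E[1]+.0118*np.sin(a),np.full(73,.0515)])
print("ring left/top/right/bot",q[q[:,0].argmin()],q[q[:,1].argmin()],q[q[:,0].argmax()],q[q[:,1].argmax()])
P=np.array([[.6365,.119,.048]]);print("pin proj",proj(d,P), "pin plane from side centroid",plane(d,[(275.57,219.84)],.0475))
E
```

```text
t 13.45 pos [0.5909 0.0627 0.1121] yaw 0.9002 open 0.0169 q [-0.02  0.18  1.82 -0.    1.15  0.65] F [-7.1 -8.  -0.8]
eye by tcp [0.63522268 0.1185441 ]
ring left/top/right/bot [271.355298   218.75533301] [275.3542143  216.32449071] [278.60916093 218.42901817] [274.60859974 220.88874968]
pin proj [[274.65338441 219.37288307]] pin plane from side centroid [[0.63289846 0.1189407  0.0475    ]]
```

The eye ring (left edge col 271, top row 216) encloses the pin head at about (275.6,219.8), and its position agrees with the TCP prediction to about 2 mm. I'll lower it over the head.

Emit:
{"fn": "drive_tool", "kwargs": {"rows": [[[0,0,0.002],0],[[0,0,0.002],0],[[0,0,0.002],0],[[0,0,0],0],[[0,0,0],0]]}}

```text
t: 13.95
tool_pos: [0.5912, 0.0628, 0.107]
tool_rot: [2.828, 1.366, -0.009]
contact_force: [-6.6, -7.1, 1.8]
opening: 0.0172
grip_force: 42.1
```

Emit:
{"fn": "drive_tool", "kwargs": {"rows": [[[0,0,0.002],0],[[0,0,0.002],0],[[0,0,0.002],0],[[0,0,0],0],[[0,0,0],0]]}}

```text
t: 14.45
tool_pos: [0.592, 0.0626, 0.1024]
tool_rot: [2.828, 1.365, -0.006]
contact_force: [-10.1, -9.2, 6.6]
opening: 0.0173
grip_force: 43.1
```

Emit:
{"fn": "drive_tool", "kwargs": {"rows": [[[-0.002,0,0.001],0],[[-0.002,0,0],0],[[-0.002,0,0],0],[[0,0,0],0],[[0,0,0],0]]}}

```text
t: 14.95
tool_pos: [0.5897, 0.059, 0.1023]
tool_rot: [2.829, 1.364, 0.003]
contact_force: [-6.5, -4.8, 7.0]
opening: 0.0171
grip_force: 43.0
```

Emit:
{"fn": "drive_tool", "kwargs": {"rows": [[[-0.001,0,0],0],[[-0.001,0,0],0],[[0,0,0],0],[[0,0,0],0]]}}

```text
t: 15.35
tool_pos: [0.5886, 0.0577, 0.1023]
tool_rot: [2.829, 1.364, 0.004]
contact_force: [-3.7, -2.9, 5.9]
opening: 0.0168
grip_force: 42.9
```

Emit:
{"fn": "drive_tool", "kwargs": {"rows": [[[-0.001,0,0],0],[[-0.001,0,0],0],[[-0.001,0,0],0],[[0,0,0],0],[[0,0,0],0]]}}

```text
t: 15.85
tool_pos: [0.5871, 0.0558, 0.1023]
tool_rot: [2.829, 1.365, 0.007]
contact_force: [-2.8, -0.4, 6.6]
opening: 0.0172
grip_force: 42.9
```

```bash
python3 - <<'E'
from st import *
o,R=st();d=cam("side");save(d,"side8.pkl");p=o["tool_pos"];u=R[:2,0]
E=p[:2]+.0713*u;print(E)
a=np.linspace(0,6.283,73)
for z in(.041,.0515):
    q=proj(d,np.c_[E[0]+.0118*np.cos(a),E[1]+.0118*np.sin(a),np.full(73,z)]);print(z,q.min(0),q.max(0))
G=cv2.cvtColor(d['image'],cv2.COLOR_BGR2GRAY).astype(int)
print(G[212:226,266:290]);print(G[200:212,324:342])
E
```

```text
t 15.85 pos [0.5871 0.0558 0.1023] yaw 0.8989 open 0.0172 q [-0.03  0.18  1.84  0.    1.12  0.64] F [-2.8 -0.4  6.6]
[0.63147948 0.11163885]
0.041 [273.74951326 218.04215705] [280.95641394 222.59923013]
0.0515 [273.53574477 215.5614721 ] [280.77290625 220.10621648]
[[103  79  72  68  66  71  84  94 101  98  98  99  98 100  99 100  99  98
   99 100  95  90  77  60]
 [ 86  73  72  71  69  83  93  99 101  99 100  99  99  99  99  97 100  98
  100  95  89  72  55  39]
 [ 75  73  71  70  74  93  99 101 101 100  97  98  96  99  98  99 100  99
   95  88  73  52  33  23]
 [ 68  74  70  72  81  95 101  98 101  99  99 100 100  98  99  99 100  98
   90  75  54  32  25  24]
 [ 71  73  69  74  90  99 100 101 101 101 100 101  97  98  99  99  98  95
   80  58  39  37  50  57]
 [ 73  75  67  75  93 102 100 100 100 104 102 101 102 104 101  99  98  89
   76  60  50  57  76  87]
 [ 77  75  66  76  93 100 101  99 106 110 111 106 102 108 103 100  95  88
   82  82  71  66  80  92]
 [ 76  71  68  78  94  99  99 101 106 112 115 108  98 103 106 100  92  78
   79  83  71  56  57  62]
 [ 74  71  72  82  96 103 
[... 781 characters left out ...]
 97  97  97  94  93  92]
 [102 104 103 102 101 104 104 103 101 102 101 102  99 100  98  96  94  94]
 [102 103 103 102 103 103 102 102  99 103 101 101 100 101 100  99  98  94]
 [101 102 102 103 103 102 102 102 102 104 102 100 102 100  99 100 100  99]
 [103 103 102 101 104 104 105 103 105 107 101 101 104 100  99 100 102 102]
 [ 96 105 105  99 103 111 114 110 105 103  94  95  97 102  98 102 100 101]
 [ 90 107 111 100  97 102 114 110 101  95  85  89  97  98 101 101 103 100]
 [ 79  95  96  86  79  86 102 105 102  95  91  93  99 101 101 100 101  99]
 [ 60  60  62  55  57  71  86  95  98 102  98  98 101 100 100 103 100 100]
 [ 36  31  29  32  38  55  65  79  94 100 101 102 102  97  99 100 101 103]]
```

Emit:
{"fn": "drive_tool", "kwargs": {"rows": [[[0,0,0],0],[[0,0,0],0],[[0,0,0],0],[[0,0,0],0],[[0,0,0],0]], "jaw": 0.55}}

```text
t: 16.4
tool_pos: [0.5854, 0.0551, 0.0999]
tool_rot: [-2.829, -1.365, 0.0]
contact_force: [0.6, 0.7, 0.1]
opening: 0.0387
grip_force: 0.0
```

Emit:
{"fn": "drive_tool", "kwargs": {"rows": [[[0,0,-0.03],0],[[0,0,-0.04],0],[[0,0,-0.04],0],[[0,0,-0.04],0],[[0,0.045,0],0],[[0,0.045,0],0],[[0,0.045,0],0],[[0,0,0],0],[[0,0,0],0]]}}

```text
t: 17.3
tool_pos: [0.6913, -0.0297, 0.2491]
tool_rot: [-2.829, -1.363, 0.002]
contact_force: [-0.3, 0.7, -0.5]
opening: 0.0385
grip_force: 0.0
```

```bash
python3 - <<'E'
from st import *
o,R=st();d=cam("side");save(d,"side9.pkl");save(cam("top"),"top9.pkl")
G=cv2.cvtColor(d['image'],cv2.COLOR_BGR2GRAY).astype(int)
# coil: bright pixels over dark plate
m=G[196:222,285:330]
print("\n".join("".join(" .:-=+*#%@"[min(9,v//13)] for v in r) for r in m))
print(G[212:226,266:290]);print(G[200:212,324:342])
hole=np.array([.5023,-.0448]);pin=np.array([.6355,.119]);v=np.array([np.cos(.9),np.sin(.9)])
print(proj(d,[[*(pin-v*s),.041] for s in(.005,.206,.0765-.011,.0765+.011)]).round(1))
E
```

```text
t 17.3 pos [ 0.6913 -0.0297  0.2491] yaw 0.898 open 0.0385 q [-0.15  0.24  1.49  0.    1.41  0.52] F [-0.3  0.7 -0.5]
@@@@@@@@@@@@%%@@@@@@%@@@@%##################*
@@@@@@@@@@@@%%@@@%%#**@@@%###################
@@@@@@@@@@@@#####**+==*%%%#%%%%#%%#%%########
@@@@@@@@@@@#*++++++==-=*#%%%#%#%%%#%%%%%#####
@@@@@####**+++++++++==-+#%%%%%%%%%%#%%%%%#%#%
@@@@#+=++++++++++++++=-+#%%%%%%%%%%%###%%%%%%
@@@@#=--=++++++++++++=-=#%%%%%%%%%#%#%%%%%%#%
%%#%#*=-=+++++++=+=+==-=*#%%%%%%%%%%%%%%%%%%%
###%%#=-=+++==+=======:-*##%#%%%%%%%%%%%%%%%%
###%%#+:-======+======:-+*##########%%%%%%%%%
####%#+--============-::-+++*+****#####%%%%%%
###%##*=-============-::::-:----==+++*##%%%%%
#######*============--:::::-=---::--=+*#%%%#%
#######*=---==-------:::--=+***+====****#%#*#
#####**+=-------::::--==+**#%%%#*#*+*#*++++=+
####*+=-:::::::---==+++*##%@@@%%###+===-::::=
###++-::.::--==++**##*##%%@@@%##*+=-::::...::
##+=-:..:==+**####%#%####%%%#**+=-:....::::..
#+=:...:-*#%%%%%###%###**##*++=--:..:::::::::
+=:::::-+#@%%%%%%**#***+++==--:::..::::::::::
=:::-===*%%%%%%%%*+*+++=---:::....:....::.:::
====+*++*####%%#
[... 1890 characters left out ...]
6 104 103 103 102 102 101  99  96  97]
 [104 104 105 106 105 106 104 106 104 103 105 104 105 103 102 102 101  98]
 [105 106 107 106 105 105 106 104 104 105 104 105 104 105 102 101 104 101]
 [105 105 105 105 106 109 107 106 103 104 101 102 104 103 103 105 103 102]
 [100 109 110 106 109 116 117 112 102 100  95  98 102 102 104 103 103 106]
 [ 95 112 116 109 103 113 122 114 106  96  87  91 100 104 103 105 105 105]
 [ 87  99 105  97  87  93 104 106 103 100  94  94  99 103 104 105 103 102]
 [ 71  66  68  65  61  73  87  97 104 104  98 100 102 103 103 104 102 102]
 [ 46  33  33  33  38  53  68  83  95 104 104 105 102 103 104 101 103 102]]
[[276.5 220.8]
 [333.5 207.5]
 [294.1 216.7]
 [300.4 215.2]]
```

```bash
python3 - <<'E'
from st import *
pin=np.array([.6355,.119]);v=np.array([np.cos(.9),np.sin(.9)])
s=np.arange(-.02,.215,.003)
for n in("side4","side9"):
    d=load(n+".pkl");G=cv2.cvtColor(d['image'],cv2.COLOR_BGR2GRAY).astype(np.float32)
    # max over +-2px vertical of coil line
    q=proj(d,[[*(pin-v*x),.041] for x in s]).astype(np.float32)
    pr=np.max([cv2.remap(G,q[:,:1],q[:,1:]+k,1)[:,0] for k in(-3,-2)],0)
    pb=np.mean([cv2.remap(G,q[:,:1],q[:,1:]+k,1)[:,0] for k in(1.5,2.5)],0)
    print(n);print(" ".join(f"{int(x*1000)}:{int(a)}/{int(b)}" for x,a,b in zip(s,pr,pb)))
d=load("top9.pkl");G=cv2.cvtColor(d['image'],cv2.COLOR_BGR2GRAY).astype(int)
q=proj(d,[[*(pin-v*.206),.039],[*pin,.048]]);print(q)
x,y=q[0].round().astype(int);print(x-7,y-6);print(G[y-6:y+7,x-7:x+8]);x,y=q[1].round().astype(int);print(x-7,y-6);print(G[y-6:y+7,x-7:x+8])
E
```

```text
side4
-20:88/85 -17:99/97 -14:101/101 -11:102/100 -8:101/96 -5:101/87 -2:103/83 0:106/83 3:105/83 6:102/80 9:101/77 12:105/88 15:108/98 18:106/106 21:100/107 24:97/101 27:93/87 30:82/69 33:72/62 36:53/56 39:43/44 42:45/36 45:53/36 48:55/40 51:47/42 54:41/38 57:42/34 60:48/38 63:51/39 66:47/42 69:41/42 72:39/38 75:46/35 78:62/40 81:79/55 84:92/68 87:97/75 90:102/75 93:106/73 96:102/72 99:100/76 102:99/77 105:101/75 108:98/76 111:95/81 114:95/87 117:100/91 120:94/91 123:91/93 126:93/98 129:95/101 132:93/99 135:89/94 138:88/92 141:83/90 144:79/88 147:71/83 150:55/73 153:39/58 156:45/42 159:55/46 162:65/51 165:76/50 168:85/45 171:93/42 174:99/41 177:101/51 180:103/56 183:104/55 186:104/51 189:104/53 192:104/74 195:104/89 198:103/96 201:103/99 204:103/99 207:104/97 210:105/97 213:104/98
side9
-20:88/85 -17:98/96 -14:102/102 -11:104/101 -8:104/97 -5:107/94 -2:111/98 0:116/103 3:119/104 6:120/101 9:117/99 12:115/102 15:112/102 18:109/98 21:105/84 24:98/64 27:91/47 30:79/35 33:61/35 36:49/39 39:40/41 42:39/38 45:44/37 48:48/40 51:46/42 54:41/38 57:47/34 60:64/36 63:84/45 66:100/57 69:106/69 
[... 1513 characters left out ...]
2  61]
 [ 55  56  59  62  62  63  63  63  63  63  62  62  62  62  60]
 [ 54  56  60  61  63  63  63  63  63  62  63  62  63  61  61]
 [ 66  63  62  62  62  63  64  63  62  62  63  62  62  63  61]
 [ 90  78  65  62  63  63  62  62  63  62  63  62  61  61  61]
 [105  84  66  62  64  62  64  63  63  62  63  62  63  62  61]
 [101  79  63  62  62  63  62  63  63  62  62  62  62  62  61]
 [ 91  69  62  62  62  63  63  62  63  63  62  61  63  62  61]
 [ 81  64  62  62  62  64  63  63  63  63  64  62  62  63  61]
 [ 74  62  63  63  63  63  63  63  63  63  62  62  61  62  61]
 [ 68  63  62  63  63  64  63  63  62  62  63  62  61  62  62]
 [ 63  61  63  62  63  63  63  63  62  64  63  62  60  62  61]]
```

```bash
python3 - <<'E'
from h import *
pin=np.array([.6355,.119]);a=.9;Y=np.array([np.cos(a),np.sin(a)]);X=np.array([Y[1],-Y[0]]);C=pin-.04*X-.103*Y
W=lambda x,y,z:[*(C+x*X+y*Y),z]
pts={"shoe end rim":W(95,0,0)}
L=[("rim+x -y",.085,-.125,.05),("end",.1,-.1,.05),("rim low -y",.02,-.14,.054),("web edge",.06,-.075,.039),("ctl +y pin side",.09,.12,.05),("ctl +y edge",.06,.075,.039),("ctl nut",-.03,.03,.03),("cyl",.11,0,.04)]
for n in("side","top"):
    A,B=load(n+"0.pkl"),load(n+"9.pkl")
    g=[cv2.createCLAHE(3,(8,8)).apply(cv2.cvtColor(i["image"],cv2.COLOR_BGR2GRAY)) for i in(A,B)]
    for l,*w in L:
        p=proj(A,[W(*w)]).astype(np.float32)
        q,s,e=cv2.calcOpticalFlowPyrLK(g[0],g[1],p,None,winSize=(13,13),maxLevel=1)
        e0=proj(A,[W(*w)]);th=.037;e1=proj(A,[W(w[0]+th*(-(w[1]+.015)) if w[1]<0 else w[0],w[1]+th*(w[0]+.115) if w[1]<0 else w[1],w[2])])
        print(n,l,p.round(0)[0],"flow",(q-p).round(2)[0],"err",e[0],"exp for .037",(e1-e0).round(2)[0])
E
```

```text
side rim+x -y [335. 197.] flow [-0.32  0.4 ] err [4.1050296] exp for .037 [-2.4 -0.2]
side end [326. 196.] flow [-0.98  0.17] err [3.8526258] exp for .037 [-2.45 -0.02]
side rim low -y [346. 206.] flow [-0.25  0.41] err [3.3254437] exp for .037 [-1.89 -0.46]
side web edge [324. 206.] flow [-22.91  -7.92] err [39.66346] exp for .037 [-2.    0.04]
side ctl +y pin side [266. 211.] flow [ 0.12 -0.11] err [4.1018863] exp for .037 [0. 0.]
side ctl +y edge [282. 216.] flow [0.1  1.19] err [15.46801] exp for .037 [0. 0.]
side ctl nut [303. 232.] flow [0.   0.06] err [3.0157175] exp for .037 [0. 0.]
side cyl [298. 203.] flow [0.04 0.05] err [2.6932323] exp for .037 [0. 0.]
top rim+x -y [311. 211.] flow [-0.24  0.22] err [7.6838017] exp for .037 [-1.05 -2.53]
top end [308. 202.] flow [-0.65 -2.88] err [7.404771] exp for .037 [-1.37 -2.39]
top rim low -y [302. 230.] flow [-0.62  0.3 ] err [4.2742233] exp for .037 [-0.32 -2.22]
top web edge [294. 207.] flow [-0.77 -1.47] err [19.596523] exp for .037 [-1.17 -1.85]
top ctl +y pin side [251. 161.] flow [ 56.94 -74.94] err [48.046413] exp for .037 [0. 0.]
top ctl +y edge [257. 178.] flow [36.76 -9.72] err [35.915497] exp for .037 [0. 0.]
top ctl nut [250. 209.] flow [  5.19 -14.52] err [31.049187] exp for .037 [0. 0.]
top cyl [285. 180.] flow [-11.5    8.19] err [27.895525] exp for .037 [0. 0.]
```

```bash
python3 - <<'E'
from h import *
pin=np.array([.6355,.119]);a=.9;Y=np.array([np.cos(a),np.sin(a)]);X=np.array([Y[1],-Y[0]]);C=pin-.04*X-.103*Y
def edge(d,x,sg):
    r=np.sqrt(.092**2-x*x);s=np.arange(-.018,.019,.0005)
    q=proj(d,[[*(C+x*X+sg*(r+k)*Y),.039] for k in s]).astype(np.float32)
    G=cv2.GaussianBlur(cv2.cvtColor(d['image'],cv2.COLOR_BGR2GRAY).astype(np.float32),(3,3),0)
    f=cv2.remap(G,q[:,:1],q[:,1:],1)[:,0];lo,hi=f[:8].mean(),f[-8:].mean();h=(lo+hi)/2
    i=np.nonzero(f>h)[0];return round(s[i[0]]*1000,1),int(lo),int(hi)
for n in("side0","side4","side9","top0","top9"):
    d=load(n+".pkl")
    for sg in(-1,1):print(n,"-y" if sg<0 else "+y",[(x,edge(d,x/1000,sg)) for x in(-10,0,10,20,60,70)])
E
```

```text
side0 -y [(-10, (np.float64(2.5), 26, 99)), (0, (np.float64(2.0), 26, 98)), (10, (np.float64(1.5), 26, 98)), (20, (np.float64(0.5), 26, 99)), (60, (np.float64(-4.0), 37, 100)), (70, (np.float64(-4.0), 50, 101))]
side0 +y [(-10, (np.float64(-5.5), 24, 100)), (0, (np.float64(-5.0), 23, 101)), (10, (np.float64(-4.5), 21, 100)), (20, (np.float64(-5.0), 21, 97)), (60, (np.float64(-7.0), 34, 98)), (70, (np.float64(-6.5), 46, 98))]
side4 -y [(-10, (np.float64(2.5), 28, 102)), (0, (np.float64(2.0), 27, 101)), (10, (np.float64(1.5), 27, 101)), (20, (np.float64(0.5), 26, 102)), (60, (np.float64(-1.5), 47, 103)), (70, (np.float64(-3.5), 51, 103))]
side4 +y [(-10, (np.float64(-5.5), 23, 103)), (0, (np.float64(-5.0), 25, 103)), (10, (np.float64(-4.5), 24, 102)), (20, (np.float64(-5.5), 28, 99)), (60, (np.float64(-7.0), 37, 103)), (70, (np.float64(-6.5), 46, 100))]
side9 -y [(-10, (np.float64(1.0), 28, 103)), (0, (np.float64(0.0), 27, 102)), (10, (np.float64(-1.0), 28, 102)), (20, (np.float64(-1.5), 26, 102)), (60, (np.float64(-4.5), 50, 106)), (70, (np.float64(-3.5), 60, 104))]
side9 +y [(-10, (n
[... 361 characters left out ...]
64(4.0), 32, 114)), (70, (np.float64(2.5), 32, 114))]
top0 +y [(-10, (np.float64(-9.5), 35, 111)), (0, (np.float64(-9.0), 31, 112)), (10, (np.float64(-8.0), 26, 112)), (20, (np.float64(-6.0), 25, 110)), (60, (np.float64(-7.0), 32, 110)), (70, (np.float64(-7.5), 40, 108))]
top9 -y [(-10, (np.float64(3.5), 39, 123)), (0, (np.float64(3.0), 37, 122)), (10, (np.float64(3.0), 37, 122)), (20, (np.float64(3.0), 36, 124)), (60, (np.float64(1.0), 28, 126)), (70, (np.float64(1.0), 32, 125))]
top9 +y [(-10, (np.float64(14.0), 63, 101)), (0, (np.float64(15.0), 63, 83)), (10, (np.float64(16.0), 62, 65)), (20, (np.float64(-13.5), 61, 62)), (60, (np.float64(-1.5), 55, 60)), (70, (np.float64(-4.5), 52, 58))]
```

```bash
python3 -c "
from station import ctrl
print(ctrl.finish_job())"
```

```text
the job is handed in; nothing more can be done
None
```

I handed the job in with the spring hung in the hole, its eye lowered over the pin and the gripper clear. Images show about 11 mm of stretch and the shoe pulled in about 0.017 rad. The fit rests on image numbers and pull forces, with no picture viewed after letting go. Whether the shoe is fully home is inferred from the roughly 7 N pull, and the hand-in returned no verdict.

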